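# Seat and pull-test a slide-in coat hook

## Robot

A 6-joint arm with a two-finger parallel gripper is mounted at the origin on the work surface. World frame = base frame: x ahead of the robot, y to its left, z up, the work surface at z = 0. Lengths are in m, angles in rad, forces in N, time in s.
With the tool pointing down it reaches from about 0.3 to 0.825 m from the base axis. Payload 5.4 kg.
Tool frame: the origin (TCP) lies midway between the tips of the shut fingers; the grasp point (between the pads) lies ctrl.grasp_offset behind it (ctrl.grasp_offset is the distance from the TCP to the grasp point, in m); z points along the fingers, y is the line along which they close (so a half turn about z gives the same grasp; the last joint's range is limited). The gripper opens to 92 mm and grips with 3 to 60 N. Pads are 20 mm wide; open, the fingers measure 128 mm over their backs; the gripper's body (75 mm by 189 mm) begins 69 mm behind the grasp point.
Start: joints at [-1.34, 0.158, 1.597, -0, 1.386, -0.21], TCP at [0.245, -0.52, 0.215] pointing down, gripper open.
Joint ranges: [-2.91, 2.91], [-0.94, 2.29], [0.18, 2.7], [-1.29, 4.43], [0.17, 2.64], [-3, 3]. Speed limits (rad/s): [2.57, 2.57, 3.14, 3.14, 3.14, 3.14].

## Interface

Orientations are given as a 3x3 rotation matrix whose columns are the frame's x, y, z axes.
In Python, from cell import ctrl, eyes, models gives the robot as it stands.
- The arm moves only by the shell command python3 -m creep 'ROWS'. ROWS is JSON, a list of rows, each a list of 3 entries, a list of its own where there are three numbers: the shift along the tool's x, y, z in cm, then the turn, a rotation vector about the tool's x, y, z in rad, then the gripper's target within -1 to 1 (fully open at 1, half-way at 0, shut at -1). A call has exactly 8 rows; each row is the pose to reach, as a shift and turn from the pose commanded when the call began, along the tool's axes at that moment; what a row does not reach only later rows make up. A row lasts 1/8 s, in which the tool goes at most 62.5 mm and 10.7 degrees, less where a joint would pass 70% of its speed; a pose out of reach is approached as far as the arm can. A call with a gripper value outside its range is refused whole. The fingers move at their own pace and stop on an object; the grip force is fixed at half the most. Time passes only in rows, so rows that repeat a pose let the fingers close, or fill a call up. It gives the time, the measured TCP pose, the force, the opening and the grip force at its end, in the units of the state.
- ctrl.get_state(): the state, without advancing time (a new reading comes with each control period).
- eyes.get_image(name): name is "side" or "top"; returns the picture (420x560x3 uint8, red, green, blue); there is no depth.
- eyes.camera_model(name): a dict with "intrinsics" (3x3 intrinsics, pixels), "k1" (the pictures are not rectified: a ray, as slopes to the right and down, at radius r is drawn at 1 + k1 r^2 times it, then the intrinsics apply), "R" (3x3) and "t" (3): a world point X has camera coordinates R X + t. Camera axes: x right, y down, z forward; pixel columns grow to the right and rows downward; lengths in m; the calibration is good to about 2 mm. A picture is of the moment at which its call begins. camera_model takes no time and is no camera call.
- ctrl.sign_off(): hands the job in; it is judged then, once.
Trained networks look in the newest picture that a camera, given by its name, has taken for a name from the list of things; names that differ only in an ending like _2 or _b are one class to them, and where a whole thing is asked for, a point or a joint stands for the part that bears it (a point fixed in the world has none). Each returns a list of dicts, best first, with "confidence" (0 to 1); they miss things now and then, are a little off and sometimes report something else, mostly with a low value. They report only what shows in the picture. A call takes as long as a camera call. They do not tell look-alikes from the thing itself.
- models.find_in(camera, query): "bbox" ([left, top, right, bottom] in pixels, round what is visible of it).
- models.cut_out(camera, query): "pixels" (420x560 bool, what is visible of it) and "bbox" ([left, top, right, bottom] in pixels, round what is visible of it).
- models.mark_of(camera, query): "pixel" ([column, row] in pixels: a listed point, or the origin of a listed thing).
The state is a dict: "time": time; "qpos": joint angles; "qvel": joint speeds; "joint_efforts": joint torques, N m; "eef_pos": TCP position; "eef_rot": TCP orientation; "wrist_force": force on the tool from outside, world axes, zero at the start; "ft_torque": the same for the moment, N m; "grip_width": finger opening in m; "finger_force": force on a finger pad.
Only numpy, scipy, OpenCV 4.12 (cv2) and the standard library are available. Lean on these libraries where they do the work, as an engineer would, in place of code of your own. Each camera call takes 0.05 s, during which the arm holds its last target. There are 200 camera calls.

## Task

Slide the white coat hook down into the grey stick-on socket on the locked top drawer of the small steel locker, with the hook pointing away from the locker, until it is fully home on the socket's floor. Then prove the stuck joint: pull the hook straight out from the locker with a steady 12 N for two seconds, never reaching 20 N, and let go, leaving the hook fully home. Do not disturb the bottles, the mug or the brush.

Things in the scene. Friction and masses are not known exactly. Their poses are not given: they have to be found in the camera images.
- hook: white plastic coat hook, loose, 60 to 110 g, standing upright on its T-shaped foot. Origin: underside of the back plate, at its middle; x points from the web to the plate (into the locker when mounted), y along the plate's width, z up. Plate 39 wide (y), 5 thick (x), 55 high, lower edge rounded (radius 2.5)
- socket: grey plastic slide-in socket stuck by a foam pad to the drawer front, open at the top. Origin: middle of the slot's floor, 155 above the work surface; a seated hook has its origin here (within 2) and parallel axes; x points into the locker, y along its front, z up. Slot 42 wide (y), 7 deep (x), 45 high
- rest (a point): point on the drawer front (not on the pad) where the socket's origin lies while nobody pulls; its minus x is straight out from the locker's front (the pull direction). The foam pad gives along x by 1 mm per 4 N of pull (12 N = 3 mm) and springs back; it tears at 20 N (5 mm)
- locker: small grey steel locker, fixed, 120 deep (x), 240 wide (y), 200 high; its front faces its own minus x. Origin: centre of its underside. Across the top of its front runs a locked drawer (front 220 wide, 47 high) with the socket in its middle. Its lock is slack: pulled, the drawer slides out freely (about 1.5 N) by some 0 to 25 mm, different each time, before the lock holds it
- web (a point): grasp point on the hook, 28 out from the plate's middle (hook x = -28) and 26 above its underside, inside the solid web: 10 thick (hook y), 40 high, reaching out to x = -52, where an upturned tip (x -52 to -40) rises to 58. Same axes as the hook; grasp across y
- mouth (a point): middle of the slot's mouth, 45 above the floor; lips flare outwards to 52. Two front lips hold the plate, with an 18 wide gap for the web. A leaf spring in the slot's back grips the plate over the last 30 mm: the hook does not fall home by itself, it needs a downward push of roughly 2 to 10 N, then meets the hard floor
- detergent: blue detergent bottle, diameter 72, 210 high; bystander, origin under its centre
- softener: white bottle, diameter 64, 180 high; bystander, origin under its centre
- mug: white mug, diameter 76, 90 high; bystander, origin under its centre
- shoebrush: shoe brush lying bristles down, 150 long (x), 45 wide, 38 high; bystander, origin under its centre
There are look-alikes about, which are no part of the job. There is more than one size of the hook; the job needs the largest.

How it is judged:
On the way, in this order (a step that is already met when the one before it is completed fails the run):
1. the hook is fully home in the socket: within 2.5 mm of the floor, upright, pointing straight out, with no pull on it worth 7 N (z of hook in the frame of socket between -0.003 and 0.0025 m and x of hook in the frame of socket between -0.005 and 0.005 m and y of hook in the frame of socket between -0.005 and 0.005 m and angle between hook's own z axis and vertical below 0.1 rad and angle between the x axis of hook and the x axis of socket, either way round below 0.12 rad and x of socket in the frame of rest above -0.00175 m), for 0.2 s.
2. the seated hook is held by the fingers and pulled straight out with 9.5 to 15 N (foam pad stretched 2.4 to 3.75 mm) for 1.2 s without a break (z of hook in the frame of socket between -0.003 and 0.0025 m and x of hook in the frame of socket between -0.005 and 0.005 m and y of hook in the frame of socket between -0.005 and 0.005 m and angle between hook's own z axis and vertical below 0.1 rad and angle between the x axis of hook and the x axis of socket, either way round below 0.12 rad and x of socket in the frame of rest between -0.00375 and -0.002375 m and contact force between hook and the fingers above 1 N), for 1.2 s.
At the end, for the whole second after the job is handed in: the hook is fully home in the socket (underside within 2.5 mm of the slot's floor, within 5 mm of its middle, upright and straight within 0.1 rad), let go and at rest, and the socket is back within 1 mm of its rest place (z of hook in the frame of socket between -0.003 and 0.0025 m and x of hook in the frame of socket between -0.005 and 0.005 m and y of hook in the frame of socket between -0.005 and 0.005 m and angle between hook's own z axis and vertical below 0.1 rad and angle between the x axis of hook and the x axis of socket, either way round below 0.12 rad and x of socket in the frame of rest between -0.001 and 0.001 m and linear speed of hook below 0.01 m/s); the robot touches nothing.
It fails at once if the foam pad is torn: pulled out by 5 mm or more (20 N) (x of socket in the frame of rest below -0.005 m).
It fails at once if the detergent is moved by more than 20 mm (distance of detergent from where it was at the start of the episode above 0.02 m).
It fails at once if the softener is moved by more than 20 mm (distance of softener from where it was at the start of the episode above 0.02 m).
It fails at once if the mug is moved by more than 20 mm (distance of mug from where it was at the start of the episode above 0.02 m).
It fails at once if the shoebrush is moved by more than 20 mm (distance of shoebrush from where it was at the start of the episode above 0.02 m).
It also fails if it takes over 72 s, if anything falls off the work surface, if the arm or the gripper's body presses on something with over 40 N, if the wrist force passes 120 N, or if a joint passes its speed limit or range.

## Working session

There is one attempt and no reset: what is moved stays moved. The work goes in short steps, Python scripts to look and compute and a shell command to move; the robot and the scene stay as the last step left them, time stands still between calls to the robot, and variables do not carry over. Pictures are saved under pics/ and viewed, at most 10 in all, crops included, and the job is handed in when it is done.

```bash
mkdir -p pics; ls
python3 - <<'E'
from cell import ctrl,eyes,models
import cv2,numpy as np
for c in("side","top"):
    cv2.imwrite(f"pics/{c}0.png",eyes.get_image(c)[:,:,::-1])
    m=eyes.camera_model(c);print(c,m["k1"],np.round(m["intrinsics"],1).tolist(),np.round(m["R"],3).tolist(),np.round(m["t"],3), np.round(-m["R"].T@m["t"],3))
    for q in("hook","socket","locker","rest","web","mouth","detergent","softener","mug","shoebrush"):
        try:
            print(q,[(np.round(d["bbox"]).tolist(),round(d["confidence"],2)) for d in models.find_in(c,q)][:4],[(np.round(d["pixel"],1).tolist(),round(d["confidence"],2)) for d in models.mark_of(c,q)][:4])
        except Exception as e: print(q,e)
s=ctrl.get_state();print(s["time"],ctrl.grasp_offset,s["eef_pos"],np.round(s["eef_rot"],3),s["grip_width"])
E
```

```text
pics
side -0.016335081182012632 [[440.4, 0.0, 280.5], [0.0, 440.4, 212.4], [0.0, 0.0, 1.0]] [[-0.798, -0.602, 0.013], [-0.407, 0.524, -0.748], [0.443, -0.603, -0.663]] [0.46  0.326 0.896] [0.103 0.646 0.832]
hook [([338.0, 196.0, 358.0, 224.0], 0.87), ([370.0, 202.0, 384.0, 219.0], 0.62), ([364.0, 227.0, 378.0, 244.0], 0.53), ([160.0, 191.0, 260.0, 213.0], 0.31)] [([371.4, 219.2], 0.61), ([347.7, 223.1], 0.57), ([369.0, 239.3], 0.41)]
socket [([194.0, 193.0, 218.0, 204.0], 0.71)] [([210.2, 213.5], 0.63)]
locker [([155.0, 191.0, 277.0, 315.0], 0.89)] [([219.5, 283.1], 0.8)]
rest [([160.0, 192.0, 259.0, 213.0], 0.97)] [([210.8, 209.7], 0.73)]
web [([339.0, 196.0, 357.0, 225.0], 0.82), ([361.0, 228.0, 373.0, 246.0], 0.68), ([373.0, 202.0, 384.0, 216.0], 0.62), ([246.0, 353.0, 300.0, 414.0], 0.31)] [([384.5, 210.0], 0.63), ([347.9, 209.0], 0.59), ([367.7, 237.6], 0.59)]
mouth [([196.0, 192.0, 222.0, 204.0], 0.53), ([290.0, 108.0, 317.0, 178.0], 0.3)] [([212.6, 198.6], 0.63)]
detergent [([293.0, 108.0, 317.0, 176.0], 0.7)] [([299.9, 167.1], 0.58)]
softener [([252.0, 136.0, 277.0, 198.0], 
[... 773 characters left out ...]
([231.9, 148.8], 0.6)]
web [([382.0, 247.0, 393.0, 255.0], 0.51), ([348.0, 218.0, 368.0, 243.0], 0.47)] [([359.7, 225.5], 0.72), ([389.2, 253.3], 0.64), ([342.9, 267.8], 0.6)]
mouth [([217.0, 136.0, 240.0, 156.0], 0.43)] [([226.1, 146.5], 0.55), ([289.1, 258.6], 0.48)]
detergent [([385.0, 129.0, 424.0, 164.0], 0.77)] [([398.0, 147.2], 0.76)]
softener [([329.0, 114.0, 359.0, 150.0], 0.95)] [([340.7, 134.4], 0.91)]
mug [([135.0, 262.0, 173.0, 311.0], 0.86)] [([159.9, 276.1], 0.56)]
shoebrush [([266.0, 238.0, 317.0, 278.0], 0.92)] [([293.5, 260.8], 0.65)]
2.1 0.0187 [ 0.24531434 -0.52002154  0.2146006 ] [[ 0.904  0.427  0.   ]
 [ 0.427 -0.904  0.   ]
 [ 0.    -0.    -1.   ]] 0.09162251810024062
```

Run:
```python
import cv2,numpy as np
t=cv2.imread("pics/top0.png");s=cv2.imread("pics/side0.png")
a=cv2.resize(t[200:290,320:420],(400,360),interpolation=cv2.INTER_CUBIC)
b=cv2.resize(s[180:270,310:410],(400,360),interpolation=cv2.INTER_CUBIC)
cv2.imwrite("pics/hooks.png",np.hstack([a,b]))
a=cv2.resize(t[105:240,130:280],(400,360),interpolation=cv2.INTER_CUBIC)
b=cv2.resize(s[180:300,145:285],(400,360),interpolation=cv2.INTER_CUBIC)
cv2.imwrite("pics/lock.png",np.hstack([a,b]))
```

```text
(no output)
```

View pics/top0.png

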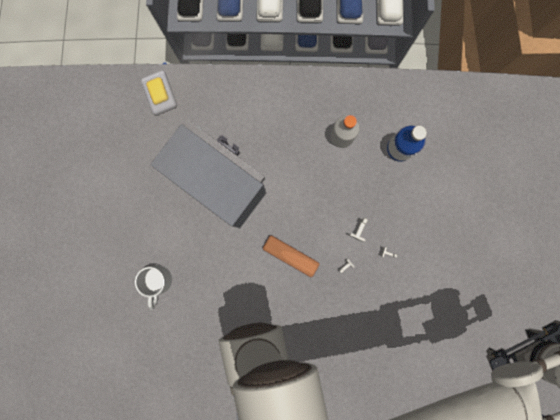

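View pics/side0.png

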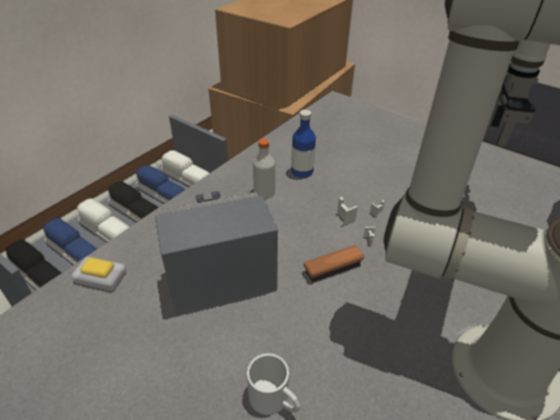

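View pics/hooks.png

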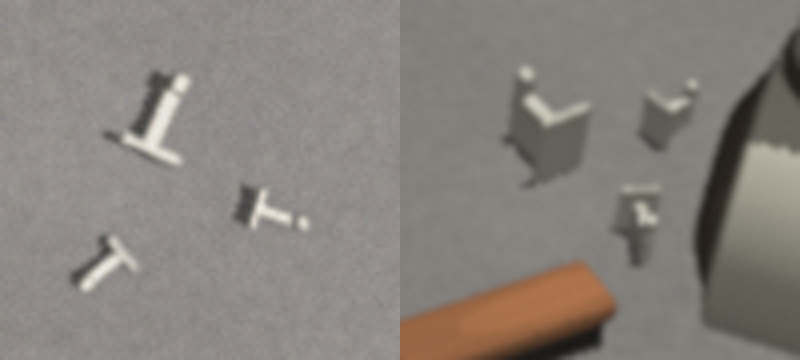

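View pics/lock.png

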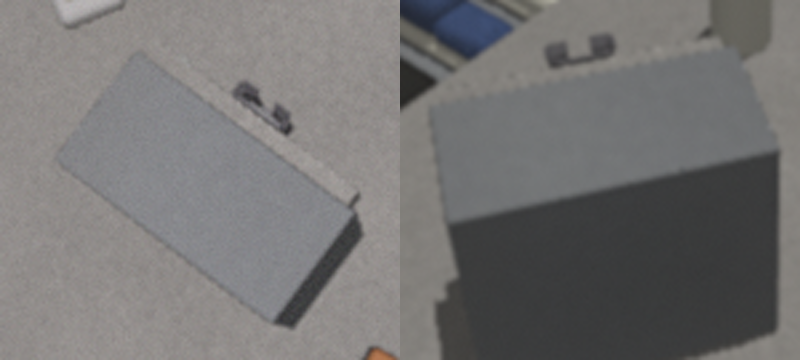

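The three hook candidates in the top view are at (358,231), (389,252) and (345,266). In the side view they are at (347,210), (377,210) and (370,235). The one at (358,231) is clearly the largest, with a plate about 1.5 times as wide, and the crop confirms it. The dark U at (230,146) top / (207,197) side is the socket. It sits on the locker's far face, which points towards +x, -y. The softener is at (346,130), the detergent at (408,142), the brush at (291,256) and the mug at (150,284). The yellow sponge is irrelevant.

```bash
cat > h.py <<'E'
import numpy as np,cv2
from scipy.optimize import least_squares
from cell import ctrl,eyes,models
def proj(c,X):
    m=eyes.camera_model(c);X=np.atleast_2d(X)
    R=cv2.Rodrigues(np.array(m["R"],float))[0]
    return cv2.projectPoints(X.astype(float),R,np.array(m["t"],float),np.array(m["intrinsics"],float),np.array([m["k1"],0,0,0,0.]))[0][:,0]
def W(p,L):  # p=x,y,yaw ; L local pts
    c,s=np.cos(p[2]),np.sin(p[2]);L=np.atleast_2d(L)
    return np.c_[p[0]+c*L[:,0]-s*L[:,1],p[1]+s*L[:,0]+c*L[:,1],L[:,2]+(p[3] if len(p)>3 else 0)]
def fit(obs,p0):  # obs list (cam,local,pixel)
    f=lambda p:np.concatenate([proj(c,W(p,l))[0]-u for c,l,u in obs])
    r=least_squares(f,p0,loss="soft_l1");return r.x,r.fun.reshape(-1,2)
def onplane(c,uv,z):
    return least_squares(lambda p:proj(c,[p[0],p[1],z])[0]-uv,[.5,0]).x
def tri(us,ut):
    r=least_squares(lambda p:np.r_[proj("side",p)[0]-us,proj("top",p)[0]-ut],[.5,0,.1]);return r.x,r.fun
E
python3 - <<'E'
from h import *
H=[("top",[-.0,.0195,.055],(365.8,239.8)),("top",[-.0,-.0195,.055],(350.3,233.8))]
# which end is which: hook y=(-.38,-.92) -> image right => +y is right end
H+=[("top",[-.046,0,.058],(365.5,220.5)),("side",[.0025,-.0195,.055],(347,209.8)),("side",[.0025,.0195,.055],(357.5,205.8)),("side",[-.046,0,.058],(341.5,198)),
 ("side",[.0025,-.0195,0],(347.5,225))]
p,r=fit(H,[.4,-.2,np.deg2rad(158)]);print("hook",p,np.rad2deg(p[2]),r.round(1).tolist())
# locker local: front -x
a,b=.06,.12
L=[("top",[a,b,.2],(151.4,164.3)),("top",[a,-b,.2],(233,226)),("top",[-a,-b,.2],(263,184)),("top",[-a,b,.2],(181.8,124.5)),("side",[a,b,.2],(162.5,257.7)),("side",[a,-b,.2],(277.3,232.5))]
# top-left order check: outward normal (.81,-.59); locker x=(-.81,.59), y=(-.59,-.81)
L=[(c,[l[0],l[1],l[2]],u) for c,l,u in L]
for s in(1,-1):
    q,r=fit([(c,[l[0],s*l[1],l[2]],u) for c,l,u in L],[.55,.17,np.deg2rad(144)]);print("locker",s,q,np.rad2deg(q[2]),r.round(1).tolist())
    Q=q if s==-1 else q
for n,us,ut in(("socket",(210.2,213.5),(232.8,147.4)),("rest",(210.8,209.7),(231.9,148.8)),("mouth",(212.6,198.6),(226.1,146.5))):
    P,e=tri(us,ut);c,s_=np.cos(Q[2]),np.sin(Q[2]);d=P[:2]-Q[:2];print(n,P,e.round(1),"local",c*d[0]+s_*d[1],-s_*d[0]+c*d[1])
for z in(.155,.2): print(z,onplane("top",(230,146.5),z))
E
```

```text
hook [ 0.4805187  -0.1921966   2.78753887] 159.7142125533172 [[0.2, -0.0], [1.5, 0.3], [0.1, -0.4], [-0.1, 1.2], [0.6, 0.2], [-0.1, -0.2], [-2.9, 0.9]]
locker 1 [ 0.51877726  0.24415634 -0.60028322] -34.39369517295027 [[-0.3, -0.8], [1.4, -1.6], [-59.6, 83.3], [-61.2, 81.0], [-0.5, -4.9], [1.3, -5.6]]
locker -1 [0.61327301 0.1796713  2.53078211] 145.003133532491 [[-1.7, 0.5], [-0.7, 0.7], [0.8, 0.2], [-0.9, -1.1], [-0.6, -3.3], [2.0, -3.3]]
socket [0.6874772  0.12696418 0.14613389] [ 0.3  0.1 -0.2 -0.3] local -0.09101604543544445 0.0006183501281396137
rest [0.68188154 0.12778681 0.16135014] [ 0.6  0.1 -0.4 -0.5] local -0.0859603692015401 0.003153745725336679
mouth [0.67434376 0.13276843 0.20298248] [-2.  -0.3  1.2  1.7] local -0.07692842121734639 0.0033960470168091506
0.155 [0.68726235 0.13228825]
0.2 [0.67889546 0.12708659]
```

```bash
python3 -m creep '[[[4.65,-2.2,1.3],[0,0,0.1],0],[[9.3,-4.4,2.6],[0,0,0.2],0],[[14,-6.6,4],[0,0,0.3],0],[[18.6,-8.8,5.3],[0,0,0.4],0],[[23.3,-11,6.6],[0,0,0.5],0],[[27.9,-13.2,7.9],[0,0,0.6],0],[[32.6,-15.4,9.2],[0,0,0.7],0],[[37.22,-17.59,10.5],[0,0,0.796],0]]'
python3 -m creep '[[[0,0,0],[0,0,0],0],[[0,0,0],[0,0,0],0],[[0,0,0],[0,0,0],0],[[0,0,0],[0,0,0],0],[[0,0,0],[0,0,0],0],[[0,0,0],[0,0,0],0],[[0,0,0],[0,0,0],0],[[0,0,0],[0,0,0],0]]'
python3 - <<'E'
from h import *
for c in("side","top"): cv2.imwrite(f"pics/{c}1.png",eyes.get_image(c)[:,:,::-1])
t=cv2.imread("pics/top1.png");s=cv2.imread("pics/side1.png")
a=cv2.resize(t[170:290,300:420],(400,400),interpolation=cv2.INTER_CUBIC)
b=cv2.resize(s[150:270,290:410],(400,400),interpolation=cv2.INTER_CUBIC)
cv2.imwrite("pics/near1.png",np.hstack([a,b]))
st=ctrl.get_state();print(st["eef_pos"],st["eef_rot"].round(3).tolist() if hasattr(st["eef_rot"],"round") else st["eef_rot"],st["wrist_force"])
E
```

```text
time: 3.1
eef_pos: [0.5079, -0.2008, 0.1094]
eef_rot: [[0.936, -0.351, 0.001], [-0.351, -0.936, -0.0], [0.001, 0.0, -1.0]]
wrist_force: [-0.7, -1.0, 0.3]
grip_width: 0.0459
finger_force: 0.0
time: 4.1
eef_pos: [0.5069, -0.2021, 0.1096]
eef_rot: [[0.938, -0.348, -0.0], [-0.348, -0.938, 0.0], [-0.0, -0.0, -1.0]]
wrist_force: [0.0, -0.1, 0.2]
grip_width: 0.0456
finger_force: 0.0
[ 0.50689353 -0.20210797  0.10961177] [[0.938, -0.348, 0.0], [-0.348, -0.938, -0.0], [0.0, 0.0, -1.0]] [ 1.53452259 -0.40519934 -0.48683944]
```

View pics/near1.png

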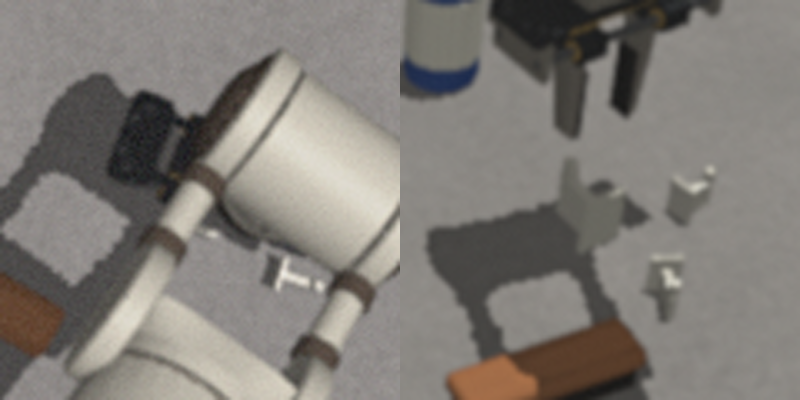

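The fingers straddle the large hook, which is in shadow at (590,205) of the crop. Next I descend and close.

```bash
python3 -m creep '[[[0,0,2.5],[0,0,0],0],[[0,0,5],[0,0,0],0],[[0,0,7.5],[0,0,0],0],[[0,0,9.5],[0,0,0],0],[[0,0,10.15],[0,0,0],0],[[0,0,10.15],[0,0,0],0],[[0,0,10.15],[0,0,0],-1],[[0,0,10.15],[0,0,0],-1]]'
python3 -m creep '[[[0,0,0],[0,0,0],-1],[[0,0,0],[0,0,0],-1],[[0,0,0],[0,0,0],-1],[[0,0,0],[0,0,0],-1],[[0,0,-2],[0,0,0],-1],[[0,0,-5],[0,0,0],-1],[[0,0,-10],[0,0,0],-1],[[0,0,-15],[0,0,0],-1]]'
python3 -m creep '[[[0,0,-3],[0,0,0],-1],[[0,0,-6],[0,0,0],-1],[[0,0,-9],[0,0,0],-1],[[0,0,-12],[0,0,0],-1],[[0,0,-12],[0,0,0],-1],[[0,0,-12],[0,0,0],-1],[[0,0,-12],[0,0,0],-1],[[0,0,-12],[0,0,0],-1]]'
```

```text
time: 5.2
eef_pos: [0.5075, -0.2025, 0.009]
eef_rot: [[0.938, -0.348, 0.001], [-0.348, -0.938, -0.001], [0.002, 0.0, -1.0]]
wrist_force: [-1.0, 0.3, -0.8]
grip_width: 0.0281
finger_force: 0.0
time: 6.2
eef_pos: [0.5063, -0.2019, 0.1588]
eef_rot: [[0.938, -0.348, -0.001], [-0.348, -0.938, 0.001], [-0.001, -0.0, -1.0]]
wrist_force: [0.7, 0.0, -0.8]
grip_width: 0.0096
finger_force: 30.0
time: 7.2
eef_pos: [0.5064, -0.2018, 0.2768]
eef_rot: [[0.938, -0.348, -0.002], [-0.348, -0.938, 0.001], [-0.002, -0.001, -1.0]]
wrist_force: [0.5, -0.1, -0.5]
grip_width: 0.0097
finger_force: 30.0
```

```bash
python3 -m creep '[[[1,-4.6,0],[0,0,0.03],-1],[[2,-9.2,0],[0,0,0.06],-1],[[3,-13.8,0],[0,0,0.1],-1],[[4.1,-18.4,0],[0,0,0.13],-1],[[5.1,-23,0],[0,0,0.16],-1],[[6.1,-27.6,0],[0,0,0.19],-1],[[7.1,-32.2,0],[0,0,0.22],-1],[[8.14,-36.74,0],[0,0,0.257],-1]]'
python3 - <<'E'
from h import *
t=cv2.imread("pics/top0.png");s=cv2.imread("pics/side0.png")
# refined locker fit
a,b=.06,.12
L=[("top",[a,-b,.2],(151.4,164.3)),("top",[a,b,.2],(233,226)),("top",[-a,b,.2],(263,184)),("top",[-a,-b,.2],(181.8,124.5)),("side",[a,-b,.2],(162.5,254)),("side",[a,b,.2],(277.3,230))]
q,r=fit(L,[.6,.17,2.53]);print(q,np.rad2deg(q[2]),r.round(1).tolist())
# overlay slot model outline: local to locker, for socket x guess
def crop(im,c,x0,y0,n,k):
    A=cv2.resize(im[y0:y0+n,x0:x0+n],(n*k,n*k),interpolation=cv2.INTER_CUBIC);return A
A=crop(t,"top",212,128,36,11);B=crop(s,"side",188,180,36,11)
for I,c,x0,y0 in((A,"top",212,128),(B,"side",188,180)):
    for xs,col in((-.088,(0,0,255)),(-.082,(0,255,0))):
        for z,P in((.2,[[-.0035,-.021],[.0035,-.021],[.0035,.021],[-.0035,.021]]),):
            X=W([*q],[[xs+u,v,z] for u,v in P]);uv=(proj(c,X)-[x0,y0]+.5)*11
            cv2.polylines(I,[uv.astype(int)],True,col,1)
cv2.imwrite("pics/sock.png",np.hstack([A,B]))
st=ctrl.get_state();print(st["eef_pos"])
E
```

```text
time: 8.2
eef_pos: [0.7115, 0.1154, 0.2773]
eef_rot: [[0.818, -0.576, -0.001], [-0.576, -0.818, -0.0], [-0.001, 0.001, -1.0]]
wrist_force: [0.3, -0.2, -0.6]
grip_width: 0.0097
finger_force: 30.0
[0.61382876 0.17875252 2.52779133] 144.83177494753087 [[-1.3, 0.1], [-0.4, 0.5], [1.2, 0.1], [-0.4, -1.4], [-0.5, -0.1], [2.0, -1.0]]
[0.71149116 0.11537473 0.27729938]
```

View pics/sock.png

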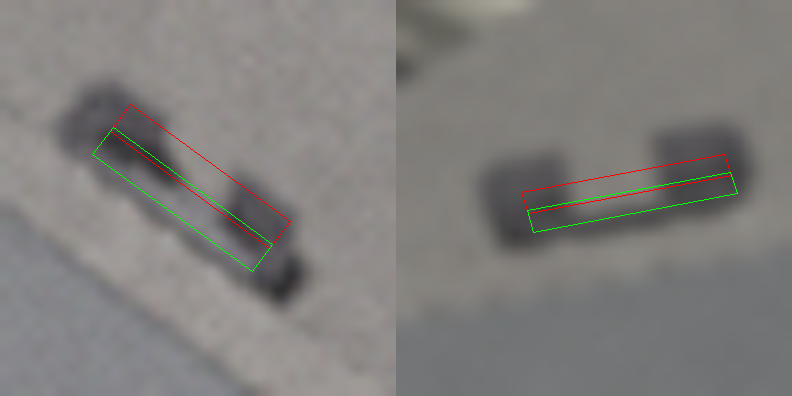

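```bash
python3 -m creep '[[[0,0,0],[0,0,0],-1],[[0,0,0],[0,0,0],-1],[[0,0,0],[0,0,0],-1],[[0,0,0],[0,0,0],-1],[[0,0,0],[0,0,0],-1],[[0,0,0],[0,0,0],-1],[[0,0,0],[0,0,0],-1],[[0,0,0],[0,0,0],-1]]'
python3 - <<'E'
from h import *
s=eyes.get_image("side")[:,:,::-1];t=eyes.get_image("top")[:,:,::-1]
cv2.imwrite("pics/side2.png",s);cv2.imwrite("pics/top2.png",t)
st=ctrl.get_state();T=np.array(st["eef_pos"]);R=np.array(st["eef_rot"]);print(T,st["wrist_force"])
yaw=np.arctan2(-R[1,0],-R[0,0])
O=T-R[:,0]*.028; p=[O[0],O[1],yaw,T[2]-.0082]
x0,y0,n,k=165,120,75,8
A=cv2.resize(s[y0:y0+70,x0:x0+n],(n*k,70*k),interpolation=cv2.INTER_CUBIC)
P=[[.0025,-.0195,0],[.0025,.0195,0],[.0025,.0195,.055],[.0025,-.0195,.055]]
uv=(proj("side",W(p,P))-[x0,y0]+.5)*k;cv2.polylines(A,[uv.astype(int)],True,(0,0,255),1)
cv2.imwrite("pics/held.png",A)
print([(np.round(d["pixel"],1),d["confidence"]) for d in models.mark_of("side","hook")],proj("side",W(p,[0,0,0])))
E
```

```text
time: 9.2
eef_pos: [0.711, 0.114, 0.2781]
eef_rot: [[0.818, -0.575, -0.0], [-0.575, -0.818, -0.0], [-0.0, 0.0, -1.0]]
wrist_force: [0.0, 0.3, -0.2]
grip_width: 0.0099
finger_force: 30.0
[0.7109725  0.11405314 0.27808714] [-0.64122274 -0.1559655  -1.29070783]
[(array([201.4, 169.1]), 0.83), (array([373.8, 219.1]), 0.71), (array([213.6, 213.6]), 0.54), (array([368.2, 236.3]), 0.43)] [[203.96626732 171.13360707]]
```

View pics/held.png

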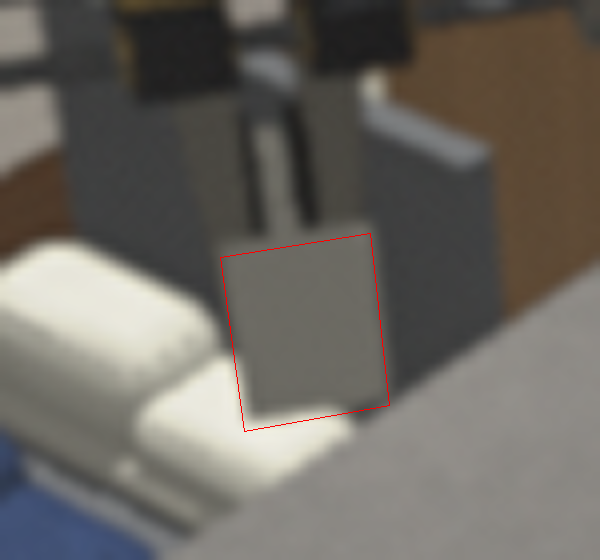

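The held plate appears about 1.2 px higher than the red prediction. I'll check the side camera for bias against the fingertips in the earlier picture, then fit the plate offset.

Run:
```python
from h import *
T=np.array([.5069,-.2021,.1096]);yaw=np.deg2rad(159.64)
for s in(-1,1):
    L=[[x,s*y,0] for x in(-.01,.01) for y in(.0228,.0408)]
    print(s,proj("side",W([T[0],T[1],yaw,T[2]],L)).round(1).tolist())
s=cv2.imread("pics/side1.png")
A=cv2.resize(s[150:205,325:370],(450,550),interpolation=cv2.INTER_CUBIC)
for sg in(-1,1):
    L=[[x,sg*y,0] for x,y in((-.01,.0228),(.01,.0228),(.01,.0408),(-.01,.0408))]
    uv=(proj("side",W([T[0],T[1],yaw,T[2]],L))-[325,150]+.5)*10;cv2.polylines(A,[uv.astype(int)],True,(0,0,255),1)
# locker corner + held plate check
q=[0.61383,0.17875,2.52779]
B=cv2.imread("pics/side2.png");B=cv2.resize(B[185:245,150:215],(325*1,300),interpolation=cv2.INTER_CUBIC)
uv=(proj("side",W(q,[[.06,-.12,.2],[-.06,-.12,.2],[-.06,.12,.2],[.06,.12,.2]]))-[150,185]+.5)*5
cv2.polylines(B,[uv.astype(int)],True,(0,0,255),1)
C=np.zeros((550,780,3),np.uint8);C[:,:450]=A;C[:300,455:]=B[:, :325]
cv2.imwrite("pics/fing.png",C)
```

```text
-1 [[338.6, 187.3], [333.2, 189.5], [343.3, 191.3], [337.9, 193.6]]
1 [[351.9, 181.8], [357.0, 179.7], [356.7, 185.7], [361.9, 183.5]]
```

View pics/fing.png

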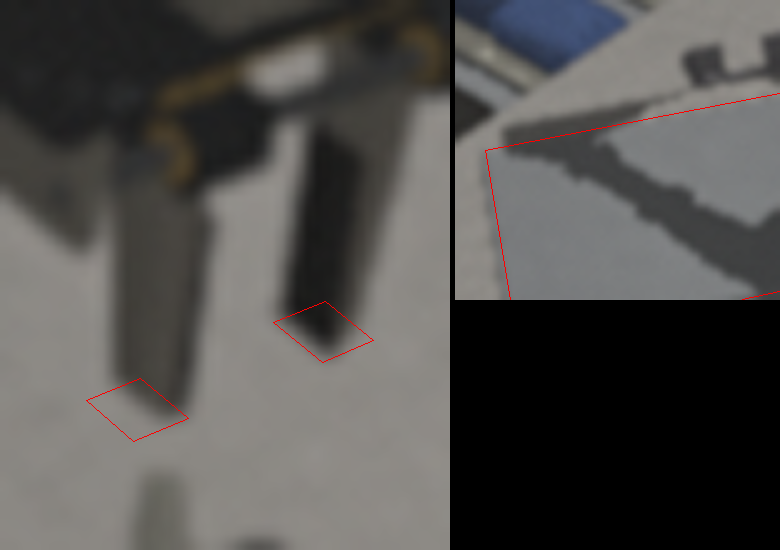

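Run:
```python
from h import *
q=np.array([0.61383,0.17875,2.52779]);c,s=np.cos(q[2]),np.sin(q[2])
def loc(P): d=np.array(P)-q[:2];return (np.array([c*d[0]+s*d[1],-s*d[0]+c*d[1]])*1000).round(1)
side=[("liptop mid",(207.0,192.5),.207),("gap mid",(207,193.8),.207),("rear",(207.1,200.2),.2),("L end",(195.5,198.5),.2),("R end",(219.8,194.5),.2)]
for n,u,z in side:
    print(n,"raw",loc(onplane("side",u,z)),"corr",loc(onplane("side",(u[0],u[1]+1.1),z)))
# top features from crop (k=11,212,128)
for n,(a,b),z in (("liptop outer L",(118,82),.207),("gap mid lip",(195,160),.207),("outer R lip",(255,180),.207),("L end",(62,130),.2),("R end",(303,285),.2),("dark hole",(150,162),.2),("rear mid",(165,225),.2)):
    print("top",n,loc(onplane("top",(a/11-.5+212,b/11-.5+128),z)))
print("tcp hook origin now",loc(np.array([.71097,.11405])-.028*np.array([.818,-.575])))
```

```text
liptop mid raw [-93.5  -1.7] corr [-89.6  -2.5]
gap mid raw [-88.9  -2.6] corr [-85.1  -3.3]
rear raw [-75.2  -5.6] corr [-71.5  -6.3]
L end raw [-88.6 -29.3] corr [-84.8 -29.9]
R end raw [-86.7  25.5] corr [-82.9  24.7]
top liptop outer L [-93.2 -24.4]
top gap mid lip [-89.5  -1.5]
top outer R lip [-93.6  11.1]
top L end [-78.7 -29.4]
top R end [-82.5  31.2]
top dark hole [-84.3 -10.3]
top rear mid [-75.5   0.3]
tcp hook origin now [-88.7  -3. ]
```

```bash
python3 -m creep '[[[-0.1,0,1],[0,0,0],-1],[[-0.2,0,2],[0,0,0],-1],[[-0.3,0.1,3],[0,0,0],-1],[[-0.45,0.12,4],[0,0,0],-1],[[-0.45,0.12,5],[0,0,0],-1],[[-0.45,0.12,5.8],[0,0,0],-1],[[-0.45,0.12,5.8],[0,0,0],-1],[[-0.45,0.12,5.8],[0,0,0],-1]]'
python3 - <<'E'
from h import *
s=eyes.get_image("side")[:,:,::-1];t=eyes.get_image("top")[:,:,::-1]
cv2.imwrite("pics/side3.png",s);cv2.imwrite("pics/top3.png",t)
st=ctrl.get_state();T=np.array(st["eef_pos"]);R=np.array(st["eef_rot"]);print(T,st["wrist_force"])
yaw=np.arctan2(-R[1,0],-R[0,0])
O=T-R[:,0]*.028; p=[O[0],O[1],yaw,T[2]-.0082]
x0,y0,n,k=185,160,50,10
A=cv2.resize(s[y0:y0+55,x0:x0+n],(n*k,55*k),interpolation=cv2.INTER_CUBIC)
P=[[.0025,-.0195,0],[.0025,.0195,0],[.0025,.0195,.055],[.0025,-.0195,.055]]
uv=(proj("side",W(p,P))-[x0,y0]+.5)*k;cv2.polylines(A,[uv.astype(int)],True,(0,0,255),1)
B=cv2.resize(t[125:165,205:234],(290,400),interpolation=cv2.INTER_CUBIC)
C=np.zeros((550,795,3),np.uint8);C[:,:500]=A;C[:400,505:]=B
cv2.imwrite("pics/near3.png",C)
E
```

```text
time: 10.35
eef_pos: [0.7069, 0.1156, 0.2206]
eef_rot: [[0.818, -0.575, 0.001], [-0.575, -0.818, 0.0], [0.001, -0.0, -1.0]]
wrist_force: [-0.3, -0.2, -1.1]
grip_width: 0.0096
finger_force: 30.0
[0.7069665  0.11561085 0.220832  ] [-0.36397803  0.14522414 -0.63765862]
```

View pics/near3.png

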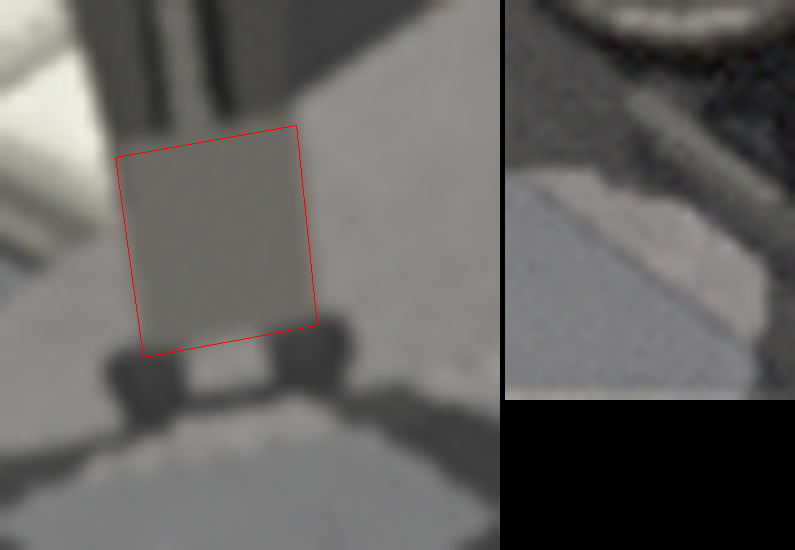

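Run:
```python
from h import *
s=cv2.imread("pics/side3.png").astype(int).sum(2)//3
print("cols 203..212 rows 170..205")
for r in list(range(170,178))+list(range(188,206)): print(r,s[r,196:222:1].tolist())
q=np.array([0.61383,0.17875,2.52779]);c,sn=np.cos(q[2]),np.sin(q[2])
T=np.array([.70697,.11561,.2208]);O=T[:2]-.028*np.array([.818,-.575]);d=O-q[:2]
print("hook local",(c*d[0]+sn*d[1])*1000,(-sn*d[0]+c*d[1])*1000)
p=[O[0],O[1],np.arctan2(.575,-.818),T[2]-.0082]
print("pred bottom mid",proj("side",W(p,[[.0016,0,.0006],[.0025,0,.055],[.0016,-.0195,.0006],[.0016,.0195,.0006]])).round(2).tolist())
```

```text
cols 203..212 rows 170..205
170 [67, 69, 69, 64, 48, 58, 89, 102, 103, 88, 58, 40, 51, 66, 71, 73, 74, 81, 104, 128, 140, 142, 141, 140, 139, 140]
171 [68, 68, 70, 64, 50, 55, 83, 100, 104, 95, 69, 53, 62, 76, 82, 84, 86, 94, 115, 136, 143, 143, 142, 142, 141, 139]
172 [73, 67, 69, 66, 56, 61, 82, 99, 103, 99, 87, 78, 81, 92, 98, 99, 99, 101, 116, 135, 143, 142, 142, 142, 141, 139]
173 [84, 75, 79, 79, 75, 78, 89, 100, 103, 102, 99, 96, 98, 101, 104, 103, 103, 103, 113, 132, 140, 142, 141, 141, 140, 140]
174 [98, 88, 95, 97, 97, 97, 100, 102, 103, 104, 103, 104, 104, 103, 103, 103, 103, 103, 110, 130, 140, 141, 141, 141, 141, 141]
175 [107, 95, 102, 103, 104, 103, 103, 103, 103, 104, 103, 104, 103, 104, 103, 104, 103, 102, 110, 125, 136, 140, 142, 142, 141, 141]
176 [113, 96, 102, 104, 104, 103, 104, 104, 104, 103, 104, 103, 103, 103, 103, 103, 103, 103, 108, 123, 134, 139, 140, 142, 141, 140]
177 [124, 99, 102, 103, 103, 103, 104, 103, 103, 103, 104, 104, 103, 104, 103, 103, 103, 103, 107, 121, 135, 140, 140, 140, 140, 140]
188 [133, 129, 118, 107, 103, 103, 103, 104, 103, 103, 104,
[... 1635 characters left out ...]
7, 140, 138, 132, 122, 102, 82, 73, 74]
202 [116, 87, 65, 62, 66, 76, 105, 127, 130, 129, 134, 137, 139, 142, 142, 140, 138, 139, 140, 140, 139, 133, 121, 103, 95, 93]
203 [97, 82, 80, 89, 96, 105, 125, 138, 138, 139, 140, 142, 144, 145, 140, 136, 132, 135, 136, 136, 135, 130, 126, 122, 118, 118]
204 [92, 95, 106, 120, 127, 127, 132, 136, 136, 136, 136, 136, 139, 140, 137, 129, 124, 127, 128, 129, 127, 125, 125, 124, 125, 126]
205 [113, 119, 130, 135, 137, 133, 131, 133, 134, 133, 129, 128, 129, 131, 129, 126, 123, 123, 123, 123, 124, 124, 123, 123, 123, 125]
hook local -84.5094852324985 -2.00105015881951
pred bottom mid [[207.49, 193.21], [205.12, 173.69], [198.76, 194.84], [216.15, 191.6]]
```

Plate bottom edge is at (207.5,193.0) and the slot's back wall top is at row 198.3, so the depth is aligned. Laterally the gap's middle at 207.2 is about 1 mm to the left. I correct that and start down.

```bash
python3 -m creep '[[[0,-0.1,0],[0,0,0],-1],[[0,-0.1,0.3],[0,0,0],-1],[[0,-0.1,0.6],[0,0,0],-1],[[0,-0.1,0.9],[0,0,0],-1],[[0,-0.1,1.2],[0,0,0],-1],[[0,-0.1,1.5],[0,0,0],-1],[[0,-0.1,1.75],[0,0,0],-1],[[0,-0.1,1.75],[0,0,0],-1]]'
```

```text
time: 11.45
eef_pos: [0.707, 0.1164, 0.2022]
eef_rot: [[0.818, -0.575, -0.001], [-0.575, -0.818, -0.0], [-0.0, 0.0, -1.0]]
wrist_force: [-0.2, 0.2, -0.9]
grip_width: 0.0097
finger_force: 30.0
```

```bash
python3 -m creep '[[[0,0,0.2],[0,0,0],-1],[[0,0,0.4],[0,0,0],-1],[[0,0,0.6],[0,0,0],-1],[[0,0,0.8],[0,0,0],-1],[[0,0,1.0],[0,0,0],-1],[[0,0,1.2],[0,0,0],-1],[[0,0,1.4],[0,0,0],-1],[[0,0,1.4],[0,0,0],-1]]'
python3 - <<'E'
from h import *
F=[]
for i in range(6): F.append(np.array(ctrl.get_state()["wrist_force"])); eyes.get_image("side")
F=np.mean(F,0);u=np.array([.818,-.575,0]);v=np.array([-.575,-.818,0]);print(F,"out",F@u,"y",F@v,ctrl.get_state()["eef_pos"])
E
```

```text
time: 12.45
eef_pos: [0.7076, 0.1163, 0.189]
eef_rot: [[0.818, -0.575, 0.001], [-0.575, -0.818, -0.0], [0.001, -0.001, -1.0]]
wrist_force: [1.0, -0.4, 1.8]
grip_width: 0.0096
finger_force: 30.0
[ 1.61604967 -0.34573685  1.38887884] out 1.5207273174395528 y -0.6464158171452749 [0.70741646 0.11641391 0.18894291]
```

```bash
python3 -m creep '[[[0,0,0.3],[0,0,0],-1],[[0,0,0.6],[0,0,0],-1],[[0,0,0.9],[0,0,0],-1],[[0,0,1.2],[0,0,0],-1],[[0,0,1.5],[0,0,0],-1],[[0,0,1.8],[0,0,0],-1],[[0,0,2.1],[0,0,0],-1],[[0,0,2.1],[0,0,0],-1]]'
```

```text
time: 13.75
eef_pos: [0.7069, 0.1165, 0.1669]
eef_rot: [[0.818, -0.575, -0.001], [-0.575, -0.818, 0.0], [-0.001, 0.0, -1.0]]
wrist_force: [1.4, -0.3, 0.2]
grip_width: 0.0096
finger_force: 30.0
```

```bash
python3 -m creep '[[[0,0,0.1],[0,0,0],-1],[[0,0,0.2],[0,0,0],-1],[[0,0,0.3],[0,0,0],-1],[[0,0,0.4],[0,0,0],-1],[[0,0,0.5],[0,0,0],-1],[[0,0,0.5],[0,0,0],-1],[[0,0,0.5],[0,0,0],-1],[[0,0,0.5],[0,0,0],-1]]'
```

```text
time: 14.75
eef_pos: [0.7074, 0.1164, 0.1633]
eef_rot: [[0.818, -0.575, 0.001], [-0.575, -0.818, -0.0], [0.001, -0.0, -1.0]]
wrist_force: [0.2, -0.1, 5.9]
grip_width: 0.0095
finger_force: 30.0
```

```bash
python3 -m creep '[[[0,0,0.05],[0,0,0],-1],[[0,0,0.1],[0,0,0],-1],[[0,0,0.15],[0,0,0],-1],[[0,0,0.2],[0,0,0],-1],[[0,0,0.2],[0,0,0],-1],[[0,0,0.2],[0,0,0],-1],[[0,0,0.2],[0,0,0],-1],[[0,0,0.2],[0,0,0],-1]]'
```

```text
time: 15.75
eef_pos: [0.7077, 0.1162, 0.1632]
eef_rot: [[0.818, -0.575, 0.002], [-0.575, -0.818, -0.0], [0.002, -0.001, -1.0]]
wrist_force: [-2.8, -1.5, 10.6]
grip_width: 0.0099
finger_force: 30.0
```

Position stopped at z=0.1632 while the force doubled, so the hook is on the hard floor. I ease the push and start the gentle pull outwards (tool +x).

```bash
python3 -m creep '[[[0,0,-0.1],[0,0,0],-1],[[0,0,-0.2],[0,0,0],-1],[[0,0,-0.2],[0,0,0],-1],[[0.1,0,-0.2],[0,0,0],-1],[[0.2,0,-0.2],[0,0,0],-1],[[0.3,0,-0.2],[0,0,0],-1],[[0.4,0,-0.2],[0,0,0],-1],[[0.4,0,-0.2],[0,0,0],-1]]'
```

```text
time: 16.75
eef_pos: [0.7103, 0.1143, 0.1632]
eef_rot: [[0.818, -0.575, -0.0], [-0.575, -0.818, 0.0], [-0.0, -0.0, -1.0]]
wrist_force: [-2.4, -0.7, 6.4]
grip_width: 0.0098
finger_force: 30.0
```

```bash
python3 -m creep '[[[0.1,0,0],[0,0,0],-1],[[0.2,0,0],[0,0,0],-1],[[0.3,0,0],[0,0,0],-1],[[0.4,0,0],[0,0,0],-1],[[0.5,0,0],[0,0,0],-1],[[0.5,0,0],[0,0,0],-1],[[0.5,0,0],[0,0,0],-1],[[0.5,0,0],[0,0,0],-1]]'
```

```text
time: 17.75
eef_pos: [0.7144, 0.1115, 0.1632]
eef_rot: [[0.818, -0.575, -0.0], [-0.575, -0.818, 0.0], [-0.0, -0.0, -1.0]]
wrist_force: [-2.2, -0.6, 6.3]
grip_width: 0.0098
finger_force: 30.0
```

```bash
cat > f.py <<'E'
from h import *
F=[]
for i in range(4): F.append(np.array(ctrl.get_state()["wrist_force"])); eyes.get_image("side")
F=np.mean(F,0);st=ctrl.get_state();u=np.array([.818,-.575,0]);print("t",st["time"],"out",round(F@u,2),"z",F[2].round(2),"outpos mm",round(1000*(np.array(st["eef_pos"])@u-np.array([.7075,.1163,0])@u),2),np.array(st["eef_pos"]).round(4),st["finger_force"])
E
python3 f.py
```

```text
t 17.95 out -1.11 z 5.99 outpos mm 8.41 [0.7144 0.1115 0.1632] 30.00145822763443
```

```bash
python3 -m creep '[[[0.1,0,0],[0,0,0],-1],[[0.2,0,0],[0,0,0],-1],[[0.3,0,0],[0,0,0],-1],[[0.4,0,0],[0,0,0],-1],[[0.5,0,0],[0,0,0],-1],[[0.5,0,0],[0,0,0],-1],[[0.5,0,0],[0,0,0],-1],[[0.5,0,0],[0,0,0],-1]]'; python3 f.py
```

```text
time: 18.95
eef_pos: [0.7175, 0.1093, 0.1631]
eef_rot: [[0.819, -0.574, -0.003], [-0.574, -0.819, 0.001], [-0.003, 0.001, -1.0]]
wrist_force: [-4.4, 1.0, 7.9]
grip_width: 0.0097
finger_force: 30.0
t 19.15 out -4.73 z 7.88 outpos mm 12.22 [0.7175 0.1093 0.1631] 30.00181943178177
```

```bash
python3 -m creep '[[[0.05,0,0],[0,0,0],-1],[[0.1,0,0],[0,0,0],-1],[[0.15,0,0],[0,0,0],-1],[[0.2,0,0],[0,0,0],-1],[[0.2,0,0],[0,0,0],-1],[[0.2,0,0],[0,0,0],-1],[[0.2,0,0],[0,0,0],-1],[[0.2,0,0],[0,0,0],-1]]'; python3 f.py
```

```text
time: 20.15
eef_pos: [0.7182, 0.1088, 0.163]
eef_rot: [[0.819, -0.574, -0.005], [-0.574, -0.819, 0.002], [-0.005, 0.001, -1.0]]
wrist_force: [-8.6, 2.8, 9.3]
grip_width: 0.0098
finger_force: 30.0
t 20.35 out -8.02 z 9.65 outpos mm 13.09 [0.7182 0.1088 0.163 ] 30.002103745937347
```

```bash
python3 -m creep '[[[0.06,0,0],[0,0,0],-1],[[0.12,0,0],[0,0,0],-1],[[0.18,0,0],[0,0,0],-1],[[0.24,0,0],[0,0,0],-1],[[0.24,0,0],[0,0,0],-1],[[0.24,0,0],[0,0,0],-1],[[0.24,0,0],[0,0,0],-1],[[0.24,0,0],[0,0,0],-1]]'; python3 f.py
```

```text
time: 21.35
eef_pos: [0.7191, 0.1082, 0.163]
eef_rot: [[0.819, -0.574, -0.008], [-0.574, -0.819, 0.003], [-0.008, 0.002, -1.0]]
wrist_force: [-13.4, 4.7, 11.3]
grip_width: 0.0096
finger_force: 30.0
t 21.55 out -11.94 z 11.21 outpos mm 14.15 [0.7191 0.1082 0.1629] 30.002255737781525
```

```bash
python3 -m creep '[[[0,0,0],[0,0,0],-1],[[0,0,0],[0,0,0],-1],[[0,0,0],[0,0,0],-1],[[0,0,0],[0,0,0],-1],[[0,0,0],[0,0,0],-1],[[0,0,0],[0,0,0],-1],[[0,0,0],[0,0,0],-1],[[0,0,0],[0,0,0],-1]]';python3 -m creep '[[[0,0,0],[0,0,0],-1],[[0,0,0],[0,0,0],-1],[[0,0,0],[0,0,0],-1],[[0,0,0],[0,0,0],-1],[[0,0,0],[0,0,0],-1],[[0,0,0],[0,0,0],-1],[[0,0,0],[0,0,0],-1],[[0,0,0],[0,0,0],-1]]'; python3 f.py
```

```text
time: 22.55
eef_pos: [0.7191, 0.1081, 0.1629]
eef_rot: [[0.819, -0.574, -0.008], [-0.574, -0.819, 0.003], [-0.008, 0.002, -1.0]]
wrist_force: [-12.8, 4.5, 10.7]
grip_width: 0.01
finger_force: 30.0
time: 23.55
eef_pos: [0.7191, 0.1082, 0.1629]
eef_rot: [[0.819, -0.574, -0.008], [-0.573, -0.819, 0.003], [-0.008, 0.002, -1.0]]
wrist_force: [-12.3, 4.0, 11.1]
grip_width: 0.0096
finger_force: 30.0
t 23.75 out -12.68 z 11.28 outpos mm 14.17 [0.7191 0.1082 0.163 ] 30.002284348011017
```

```bash
python3 -m creep '[[[-0.15,0,0],[0,0,0],-1],[[-0.3,0,0],[0,0,0],-1],[[-0.45,0,0],[0,0,0],-1],[[-0.6,0,0],[0,0,0],-1],[[-0.7,0,0],[0,0,0],-1],[[-0.7,0,-0.1],[0,0,0],-1],[[-0.7,0,-0.15],[0,0,0],-1],[[-0.7,0,-0.15],[0,0,0],-1]]'; python3 f.py
```

```text
time: 24.75
eef_pos: [0.7163, 0.11, 0.1633]
eef_rot: [[0.818, -0.575, -0.001], [-0.575, -0.818, 0.0], [-0.001, 0.0, -1.0]]
wrist_force: [0.7, -0.0, 0.3]
grip_width: 0.0097
finger_force: 30.0
t 24.95 out 0.41 z -0.09 outpos mm 10.78 [0.7163 0.11   0.1634] 29.999894499778748
```

```bash
python3 -m creep '[[[0,0,0],[0,0,0],0],[[0,0,0],[0,0,0],0],[[0,0,0],[0,0,0],0],[[0,0,0],[0,0,0],0],[[0,0,0],[0,0,0],0],[[0,0,-1],[0,0,0],0],[[0,0,-3],[0,0,0],0],[[0,0,-6],[0,0,0],0]]'; python3 -m creep '[[[1,0,-4],[0,0,0],0],[[3,0,-8],[0,0,0],0],[[4,2,-10],[0,0,0],0],[[4,6,-10],[0,0,0],0],[[4,10,-10],[0,0,0],0],[[4,14,-10],[0,0,0],0],[[4,16,-10],[0,0,0],0],[[4,16,-10],[0,0,0],0]]'
python3 - <<'E'
from h import *
s=eyes.get_image("side")[:,:,::-1]
st=ctrl.get_state();print(st["time"],st["eef_pos"],st["wrist_force"])
x0,y0=170,160;k=8
u=np.array([.818,-.575]);O=np.array([.7163,.11])-.028*u
p=[O[0],O[1],np.arctan2(.575,-.818),.155]
A=cv2.resize(s[y0:y0+65,x0:x0+80],(640,520),interpolation=cv2.INTER_CUBIC)
uv=(proj("side",W(p,[[.0025,-.0195,.055],[.0025,.0195,.055],[-.0025,.0195,.055],[-.0025,-.0195,.055]]))-[x0,y0]+.5)*k
cv2.polylines(A,[uv.astype(int)],True,(0,0,255),1);cv2.imwrite("pics/end.png",A)
E
```

```text
time: 25.95
eef_pos: [0.7163, 0.1099, 0.2255]
eef_rot: [[0.818, -0.575, -0.0], [-0.575, -0.818, 0.0], [-0.0, 0.0, -1.0]]
wrist_force: [0.7, 0.3, 0.2]
grip_width: 0.0458
finger_force: 0.0
time: 26.95
eef_pos: [0.6567, -0.045, 0.3245]
eef_rot: [[0.817, -0.576, 0.0], [-0.576, -0.817, 0.0], [0.0, -0.0, -1.0]]
wrist_force: [0.6, 0.4, -0.2]
grip_width: 0.0462
finger_force: 0.0
27.0 [ 0.65724742 -0.04397671  0.32430604] [0.07131786 0.54966716 0.21001097]
```

View pics/end.png

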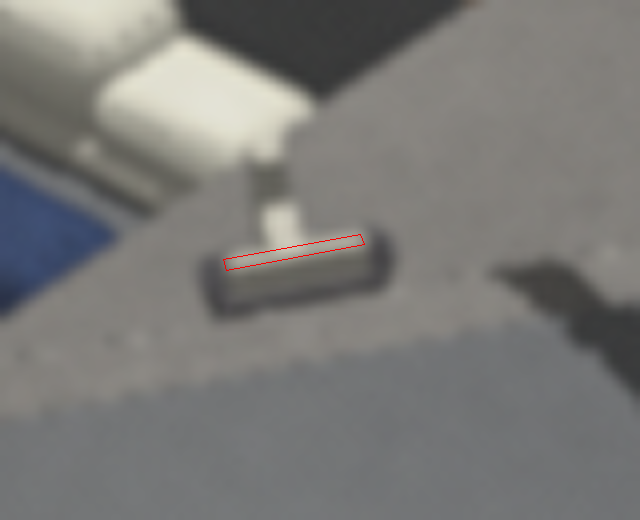

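The hook sits in the socket with its plate top at (293,253) in the crop, matching the predicted outline for a fully home hook. The gripper is clear, so I hand in.

```bash
python3 -c "
from cell import ctrl
print(ctrl.sign_off())"
```

```text
the job is handed in; nothing more can be done
None
```

The large hook is fully home in the socket, was pulled straight out at about 12 N for over two seconds (highest reading about 14 N), and was let go; I handed the job in at about 27 s, but no verdict came back.

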